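# Tip the parts tray to row up the washer tins

### The arm

A 6-joint arm with a two-finger parallel gripper is mounted at the origin on the work surface. World frame = base frame: x ahead of the robot, y to its left, z up, the work surface at z = 0. Lengths are in m, angles in rad, forces in N, time in s.
With the tool pointing down it reaches from about 0.3 to 0.85 m from the base axis. Payload 5.4 kg.
Tool frame: the origin (TCP) lies at the very end of the fingers, on their centre line; the grasp point (between the pads) lies 19 mm behind it; z points along the fingers, y is the direction in which the jaws open and shut (so a half turn about z gives the same grasp; the last joint's range is limited). The gripper opens to 85 mm and grips with 20 to 120 N. Pads are 22 mm wide; open, the fingers measure 114 mm over their backs; the gripper's body (76 mm by 85 mm) begins 54 mm behind the grasp point. The pads swing forward as they close: fully open they stand 13 mm farther back than shut.
Start: joints at [1.117, 0.158, 1.597, -0, 1.386, -0.21], TCP at [0.139, 0.558, 0.231] pointing down, gripper open.
Joint ranges: [-2.91, 2.91], [-0.94, 2.29], [0.18, 2.7], [-1.29, 4.43], [0.17, 2.64], [-3, 3]. Speed limits (rad/s): [2.57, 2.57, 3.14, 3.14, 3.14, 3.14].

### API

Orientations are given as a unit quaternion [w, x, y, z].
In Python, from plant import arm gives the robot as it stands.
- The arm moves only by the shell command python3 -m creep 'ROWS'. ROWS is JSON, a list of rows, each an object with "fingers": the opening, from -1 (shut) to 1 (fully open), so that 0 is half open; "translation": the shift along the tool's x, y, z in units of 50 mm (1.0 is 50 mm), a list of three; "yaw": the turn about the tool's z in units of 6 degrees (1.0 is 6 degrees). A call has 1 to 12 rows; each row is the pose to reach, as a shift and turn from the pose commanded when the call began, along the tool's axes at that moment; what a row does not reach only later rows make up. A row lasts 1/8 s, in which the tool goes at most 62.5 mm and 10.7 degrees, less where a joint would pass 70% of its speed; a pose out of reach is approached as far as the arm can. A call with a gripper value outside its range is refused whole. The fingers move at their own pace and stop on an object; the grip force is fixed at half the most. Time passes only in rows, so rows that repeat a pose let the fingers close. It gives the time, the measured TCP pose, the force and the opening at its end, in the units of the state.
- arm.observe(): the state, without advancing time (a new reading comes with each control period).
- arm.capture(name): name is "side" or "top" or "wrist"; returns a dict with "frame" (384x512x3 uint8, red, green, blue), "intrinsics" (3x3 intrinsics, pixels), "k1" (the pictures are not rectified: a ray, as slopes to the right and down, at radius r is drawn at 1 + k1 r^2 times it, then the intrinsics apply), "world_to_cam" (4x4, takes a point from world to camera coordinates). Camera axes: x right, y up, looking along -z (the intrinsics and any distortion apply to the point x, -y, -z); pixel columns grow to the right and rows downward; lengths in m; the calibration is good to about 2 mm. A picture is of the moment at which its call begins. There is no depth.
- arm.finish_job(): hands the job in, once; it reports no verdict.
The state is a dict: "clock": time; "joint_pos": joint angles; "qd": joint speeds; "tau": joint torques, N m; "tool_pos": TCP position; "tcp_rot": TCP orientation; "force": force on the tool from outside, world axes, zero at the start; "ft_torque": the same for the moment, N m; "width": finger opening in m.
Only numpy, scipy, OpenCV 4.12 (cv2) and the standard library are available. Lean on these libraries where they do the work, as an engineer would, in place of code of your own. Each camera call takes 0.05 s, during which the arm holds its last target.

### The job

Carry the loaded parts tray by its bail to the rubber plate, set it down gently and level with its fence side up against the steel edge stop and let go. Then take it by the grab bar and tip it up towards the fence until the two washer tins and the throttle cam have slid of their own accord, untouched, into a single row along the fence; lower it gently until it again stands flat against the stop, and let go. Leave everything else on the bench where it is.

Things in the scene. Friction and masses are not known exactly. Their poses are not given: they have to be found in the camera images.
- tray_bail (a point): Centre of the parts tray's carrying bail: a straight steel bar, 16 mm thick (along x), 20 mm high, 292 mm long (y), crossing over the tray's middle, 120 mm above its underside, on an upright at each end. All tray entries share the tray's axes: x points across the tray from the grab bar to the fence, y along the fence, z up.
- tray_bar (a point): Centre of the tray's round grab bar, 14 mm diameter, 125 mm clear along y, with a 30 mm finger gap to the wall opposite the fence. 122 mm to -x of the bail, 52 mm above the underside; 215 mm to -x and 44 mm above the axis of the fence-side skid, about which the tray tips when this bar is lifted. The bar turns between gripping fingers.
- tray_foot (a point): Outermost point, half-way along, of the fence-side skid, which meets the edge stop. 101 mm to +x of the bail and 112 mm below it, 8 mm above the tray's underside. The fence's inner face is 10 mm to -x of it.
- tray: Galvanised parts tray, 0.45 kg, under 1 kg loaded, 292 mm long (y), floor 180 mm deep (x), its face 15 mm above the underside, on two 16 mm round skids along y. Walls 40 mm high, but the fence at +x 53 mm. Origin on its underside, 10 mm to +x of the bail. The parts start to slide on its floor at 10 to 15 degrees of tilt; 25 degrees moves them surely.
- stop_face (a point): Middle of the inner face of the edge stop, at the level of the plate's top, 6 mm above the bench. The stop is a flat steel bar 480 mm long (y), 30 mm wide, 14 mm high, along the far edge of a dark grey rubber plate. x points through the stop, away from the plate; the plate reaches 250 mm to -x of this point and 240 mm to either side. Fixed; place and yaw vary.
- tin_a_mid (a point): Centre of a round flat washer tin with a copper lid, 66 mm diameter, 34 mm high, standing in the tray, z up. Against the fence its centre is 33 mm from the fence's face. About 0.14 kg.
- tin_b_mid (a point): Centre of the other, equal washer tin.
- cam_mid (a point): Hub centre, half-way up, of the steel throttle cam lying flat in the tray: a disc of 60 mm diameter, 12 mm thick, with a lobe reaching 38 mm from the hub centre along +x and a 28 mm boss on top, 24 mm high in all. Against the fence its hub centre is 30 to 38 mm from the fence's face, by the way the lobe points. About 0.14 kg.
- tin_a: The first tin; origin at the centre of its underside.
- tin_b: The second tin; origin at the centre of its underside.
- cam: The throttle cam; origin under its hub centre.
- tub_mid (a point): Bystander: centre of a small white grease tub with black lid, 44 mm diameter, 62 mm high, standing near one end of the rubber plate. The tray fits between it and the tiller grip.
- tiller_mid (a point): Bystander: black cast tiller grip lying near the other end of the rubber plate, 142 mm long along its x, from 72 mm to -x to 70 mm to +x of this point, 39 mm wide and high.
- oil_mid (a point): Bystander: centre of a tall grey plastic gear-oil bottle with black cap, 56 by 42 mm, 200 mm high, standing straight ahead of the robot, farther out than and between the tray's and the plate's places.
- socket_mid (a point): Bystander: centre of a steel spark-plug socket, 32 mm diameter, 85 mm high, standing on the bench between the tray's and the plate's places, nearer than the oil bottle.
- trim_pin_mid (a point): Bystander: rusty iron trim pin, 112 mm long along x, 24 mm wide and 22 mm high, lying behind the oil bottle by the tiled shelf.
- wrench_mid (a point): Bystander: steel wrench 170 mm long, lying by the tiled shelf at the back.
- bowl_mid (a point): Bystander: aluminium carburettor bowl, 62 mm diameter, 40 mm high, by the tiled shelf at the back. That shelf is fixed along the back from x = 0.825 m, 86 mm high, with stock up to 180 mm high; the vice, bin and charger stand beyond 0.55 m to either side.
Not all that is in view belongs to the job. Leave any green or red look-alike of the cam alone.

How it is judged:
By the outcome, as a careful person would: the job done as asked, in the order asked, and still so for the second after the job is handed in, with the robot touching nothing.
It also fails if it takes over 56 s, if anything falls off the work surface, if the arm or the gripper's body presses on something with over 40 N, if the wrist force passes 120 N, or if a joint passes its speed limit or range.

## Working session

There is one attempt and no reset: what is moved stays moved. The work goes in short steps, Python scripts to look and compute and a shell command to move; the robot and the scene stay as the last step left them, time stands still between calls to the robot, and variables do not carry over. Pictures are saved under pics/ and viewed, and the job is handed in when it is done.

```bash
ls; mkdir -p pics
python3 - <<'E'
from plant import arm
import cv2
s=arm.observe(); print(s)
for n in ["side","top","wrist"]:
    c=arm.capture(n); cv2.imwrite(f"pics/{n}0.png",c["frame"][:,:,::-1]); print(n,c["intrinsics"],c["k1"],c["world_to_cam"])
E
```

```text
pics
{'clock': 0.0, 'joint_pos': array([ 1.11689385e+00,  1.59044901e-01,  1.59829486e+00,  5.60707015e-06,
        1.38622229e+00, -2.10046383e-01]), 'qd': array([ 7.85221920e-04,  7.82639196e-04,  3.73313955e-05,  5.22233714e-04,
        1.02083234e-04, -3.74621530e-04]), 'tau': array([-1.46462899e-03, -3.95989966e+01, -3.31439102e+01, -1.88283425e-04,
        8.13363557e-03,  3.84594330e-06]), 'tool_pos': array([0.13853698, 0.5574095 , 0.23028789]), 'tcp_rot': array([-3.23528662e-04,  1.21626621e-01,  9.92575436e-01, -9.30037572e-04]), 'force': array([-0.2527535 , -0.77476483,  0.04234538]), 'ft_torque': array([-0.01299204, -0.04640269, -0.02776867]), 'width': 0.08523384136828442}
side [[482.55192892   0.         257.09685355]
 [  0.         482.55192892 191.94258681]
 [  0.           0.           1.        ]] -0.08289177091339191 [[-0.80413076 -0.59442908 -0.00527067  0.49851132]
 [ 0.41517083 -0.56793563  0.71069143 -0.28369054]
 [-0.42544905  0.56930062  0.70348412 -1.20526772]
 [ 0.          0.          0.          1.        ]]
top [[379.68579534   0.         250.12047293]
 [  0.         379.68579534 194.9080453 ]
 [  0.           0.           1.        ]] 0.0015308172145988281 [[-0.01122531 -0.99990787  0.00763198  0.0302891 ]
 [ 0.99824291 -0.01076187  0.05826898 -0.60002312]
 [-0.05818148  0.00827265  0.99827175 -1.44088743]
 [ 0.          0.          0.          1.        ]]
wrist [[345.59063501   0.         264.45817884]
 [  0.         345.59063501 192.38228766]
 [  0.           0.           1.        ]] -0.06011367387040898 [[ 2.42313888e-01  9.70197650e-01  7.07294709e-04 -5.74697667e-01]
 [-9.20132334e-01  2.30040754e-01 -3.16919137e-01  3.99541811e-02]
 [-3.07636908e-01  7.61431036e-02  9.48452297e-01 -3.79640890e-01]
 [ 0.00000000e+00  0.00000000e+00  0.00000000e+00  1.00000000e+00]]
```

View pics/side0.png

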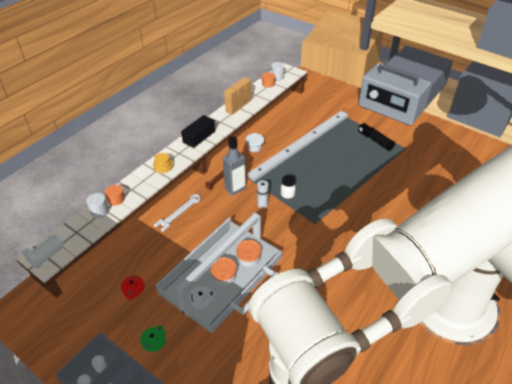

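View pics/top0.png

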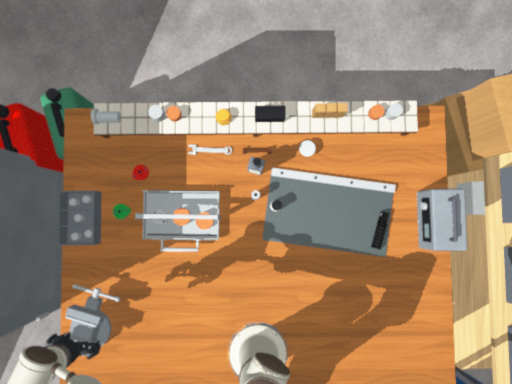

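View pics/wrist0.png

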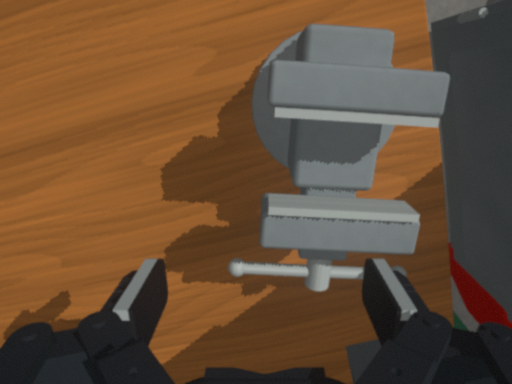

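```bash
cat > h.py <<'E'
import numpy as np, cv2, pickle
def cap(n,tag):
    from plant import arm
    c=arm.capture(n); cv2.imwrite(f"pics/{n}{tag}.png",c["frame"][:,:,::-1]); pickle.dump(c,open(f"pics/{n}{tag}.pkl","wb")); return c
def load(n,tag): return pickle.load(open(f"pics/{n}{tag}.pkl","rb"))
def crop(n,tag,x0,y0,x1,y1,s,out):
    im=cv2.imread(f"pics/{n}{tag}.png")[y0:y1,x0:x1]
    im=cv2.resize(im,None,fx=s,fy=s,interpolation=cv2.INTER_CUBIC)
    for i in range(x0-x0%10+10,x1,10):
        cv2.putText(im,str(i),(int((i-x0+.5)*s)-8,8),0,.3,(255,255,255),1); cv2.line(im,(int((i-x0+.5)*s),10),(int((i-x0+.5)*s),16),(255,255,255),1)
    for j in range(y0-y0%10+10,y1,10):
        cv2.putText(im,str(j),(0,int((j-y0+.5)*s)+3),0,.3,(255,255,255),1); cv2.line(im,(20,int((j-y0+.5)*s)),(26,int((j-y0+.5)*s)),(255,255,255),1)
    cv2.imwrite(f"pics/{out}.png",im)
def proj(c,P):
    P=np.atleast_2d(P); W=c["world_to_cam"]; q=P@W[:3,:3].T+W[:3,3]
    a=q[:,0]/-q[:,2]; b=-q[:,1]/-q[:,2]; f=1+c["k1"]*(a*a+b*b); K=c["intrinsics"]
    return np.c_[K[0,0]*a*f+K[0,2],K[1,1]*b*f+K[1,2]]
def ray(c,u,v):
    K=c["intrinsics"]; d=np.array([(u-K[0,2])/K[0,0],(v-K[1,2])/K[1,1]]); s=d.copy()
    for _ in range(20): s=d/(1+c["k1"]*(s@s))
    W=c["world_to_cam"]; R=W[:3,:3]; o=-R.T@W[:3,3]; return o,R.T@np.array([s[0],-s[1],-1])
def onz(c,u,v,z):
    o,d=ray(c,u,v); return o+d*(z-o[2])/d[2]
E
python3 - <<'E'
from h import *
cap("side",1);cap("top",1)
crop("top",1,130,180,230,260,8,"t1"); crop("side",1,150,200,290,335,5.5,"s1"); crop("top",1,245,125,405,260,5,"t2"); crop("side",1,215,100,415,230,4,"s2")
E
```

```text
(no output)
```

View pics/t1.png

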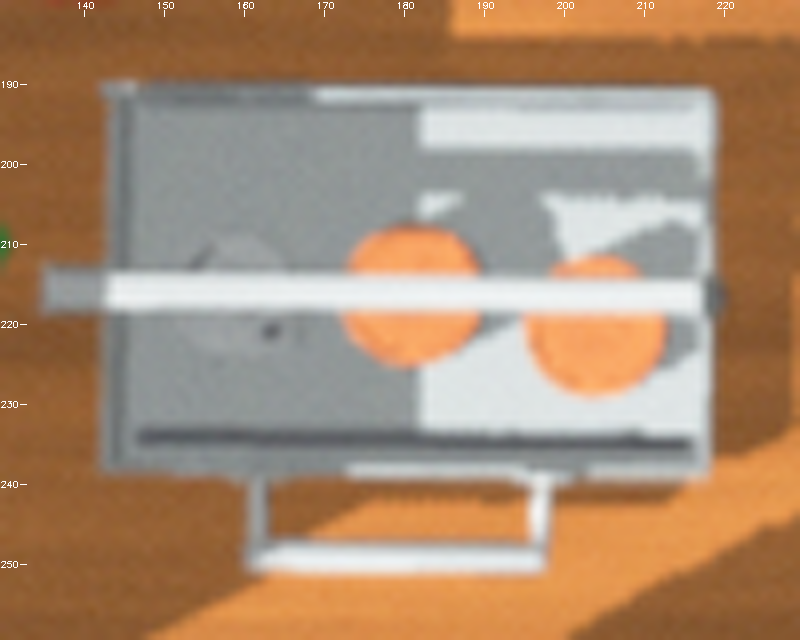

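View pics/s1.png

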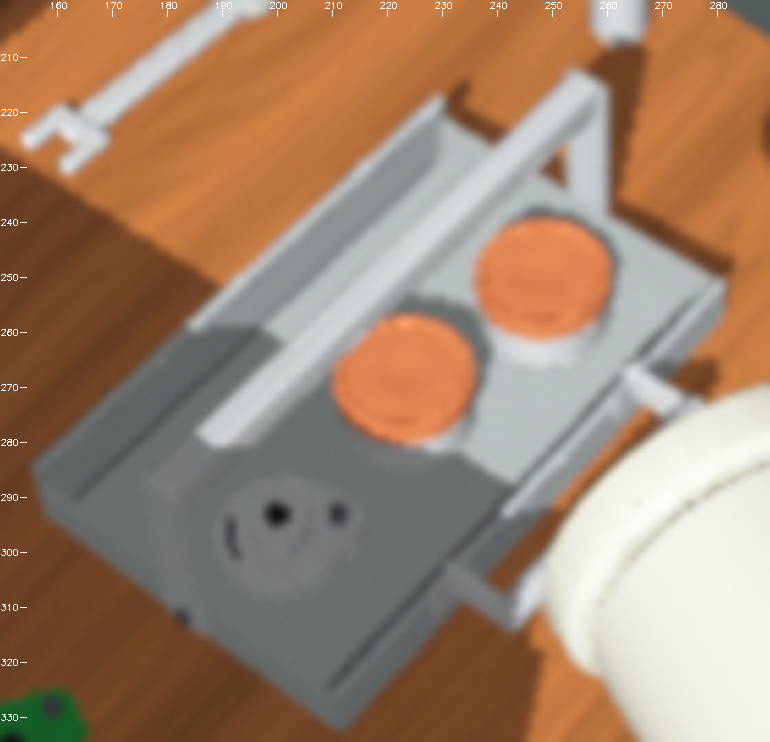

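View pics/t2.png

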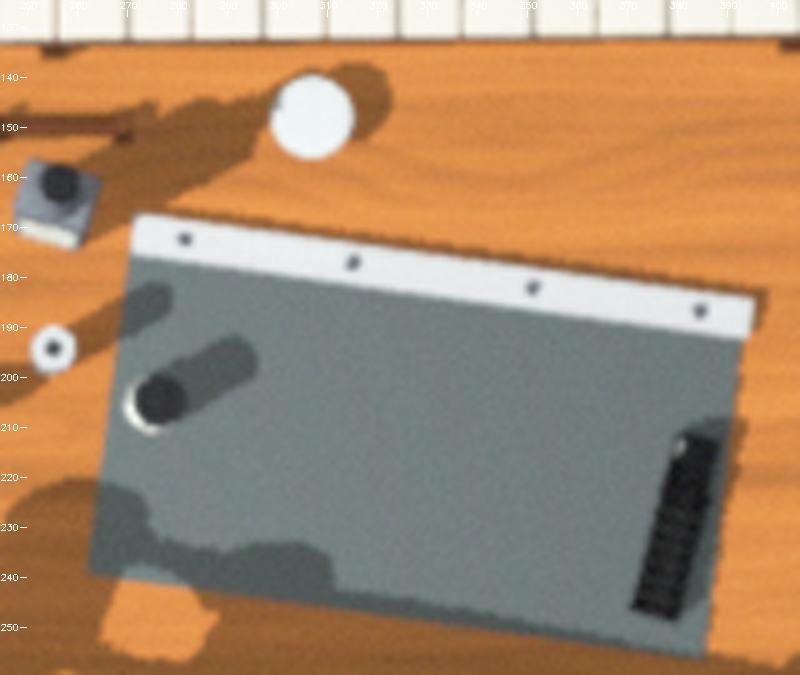

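View pics/s2.png

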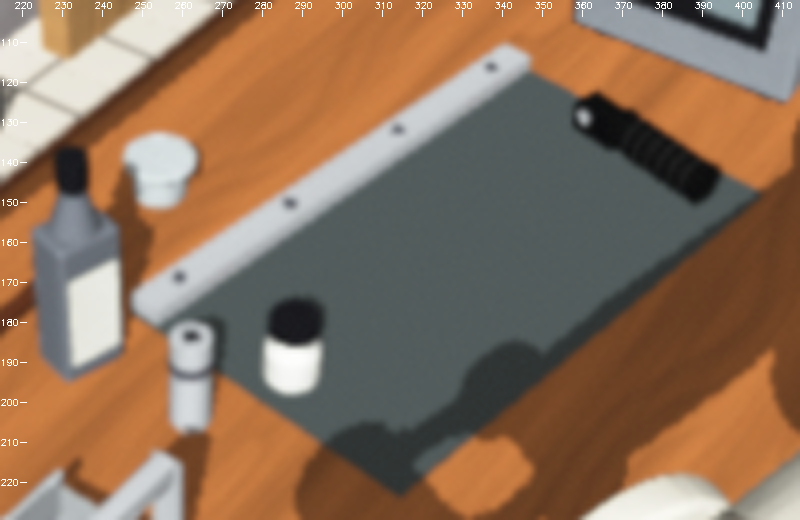

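Run:
```python
from h import *
np.set_printoptions(precision=4,suppress=True)
from scipy.optimize import least_squares
t=load("top",1);s=load("side",1)
p=lambda n,c,u,v,z:print(n,onz(c,u,v,z))
p("bailL",t,134.7,215.4,.13);p("bailR",t,219.3,216,.13)
p("barL",t,160.3,249.2,.055);p("barR",t,197.5,249.2,.055)
p("bailR side",s,256,214.5,.13);p("bailL side",s,183,284.5,.13)
print("socket",onz(t,255.3,194.2,.085)); print("oil cap",onz(t,256.5,161,.2))
print("tub top",onz(t,276.5,204.2,.062)); print("tub side",onz(s,288,179.5,.062), onz(s,261.5,184,.085))
for n,u,v in [("tin1",180.7,217),("tin2",203.7,220.2)]: p(n,t,u,v,.049)
for n,u,v in [("tin1s",223.5,268),("tin2s",248,249.3)]: p(n,s,u,v,.049)
p("cam",t,158.3,216.5,.03);p("cams",s,200,293,.039)
# stop inner top edge z=.02 
print("stop inner top edge")
for c,u,v in [(t,271,175.5),(t,393.3,191.8)]:p("T",c,u,v,.02)
print("outer")
for c,u,v in [(t,271.7,167.3),(t,395.2,184)]:p("T",c,u,v,.02)
for c,u,v in [(s,340.5,110.2),(s,247.5,172.2)]:p("Souter",c,u,v,.02)
for c,u,v in [(s,346.5,113.8),(s,254.5,177.7)]:p("Sin",c,u,v,.02)
for u,v in [(281.2,172.3),(314.9,177.2),(350.9,182.2),(384.2,186.8)]:p("holesT",t,u,v,.02)
for u,v in [(337,116),(314,131.5),(287,150),(259.5,168.5)]:p("holesS",s,u,v,.02)
for u,v in [(263,239.3),(386,255.8)]:p("plate near T",t,u,v,.006)
for u,v in [(314,223),(403.5,147)]:p("plate near S",s,u,v,.006)
p("tiller T",t,382,213,.03);p("tiller T",t,377,246,.03)
```

```text
bailL [0.5258 0.4321 0.13  ]
bailR [0.5204 0.1342 0.13  ]
barL [0.4003 0.3589 0.055 ]
barR [0.3987 0.2213 0.055 ]
bailR side [0.5164 0.1437 0.13  ]
bailL side [0.5215 0.4172 0.13  ]
socket [0.5988 0.0052 0.085 ]
oil cap [0.7041 0.0024 0.2   ]
tub top [ 0.562  -0.0737  0.062 ]
tub side [ 0.5614 -0.0771  0.062 ] [0.5999 0.0049 0.085 ]
tin1 [0.5185 0.2844 0.049 ]
tin2 [0.5056 0.1986 0.049 ]
tin1s [0.5176 0.2824 0.049 ]
tin2s [0.5039 0.1969 0.049 ]
cam [0.5214 0.3725 0.03  ]
cams [0.5213 0.3708 0.039 ]
stop inner top edge
T [ 0.6741 -0.0575  0.02  ]
T [ 0.6062 -0.5271  0.02  ]
outer
T [ 0.7058 -0.0606  0.02  ]
T [ 0.6362 -0.5354  0.02  ]
Souter [ 0.6365 -0.5395  0.02  ]
Souter [ 0.7076 -0.0675  0.02  ]
Sin [ 0.6076 -0.5327  0.02  ]
Sin [ 0.6744 -0.0601  0.02  ]
holesT [ 0.6861 -0.0969  0.02  ]
holesT [ 0.6658 -0.2264  0.02  ]
holesT [ 0.645  -0.3647  0.02  ]
holesT [ 0.6259 -0.4926  0.02  ]
holesS [ 0.6288 -0.5     0.02  ]
holesS [ 0.648  -0.3719  0.02  ]
holesS [ 0.6678 -0.2326  0.02  ]
holesS [ 0.6872 -0.1041  0.02  ]
plate near T [ 0.4295 -0.024   0.006 ]
plate near T [ 0.3609 -0.4961  0.006 ]
plate near S [ 0.4296 -0.0197  0.006 ]
plate near S [ 0.3638 -0.4971  0.006 ]
tiller T [ 0.5252 -0.4774  0.03  ]
tiller T [ 0.4006 -0.4545  0.03  ]
```

```bash
python3 -m creep '[{"fingers":1,"translation":[-0.4,-0.2,0],"yaw":0.6},{"fingers":1,"translation":[-1.1,-0.4,0],"yaw":1.6},{"fingers":1,"translation":[-2,-0.8,0],"yaw":2.9},{"fingers":1,"translation":[-3,-1.2,0],"yaw":4.4},{"fingers":1,"translation":[-4.1,-1.6,0],"yaw":6.0},{"fingers":1,"translation":[-5.2,-2.1,0.1],"yaw":7.6},{"fingers":1,"translation":[-6.3,-2.5,0.2],"yaw":9.2},{"fingers":1,"translation":[-7.3,-2.9,0.3],"yaw":10.6},{"fingers":1,"translation":[-8,-3.2,0.4],"yaw":11.8},{"fingers":1,"translation":[-8.5,-3.4,0.4],"yaw":12.5},{"fingers":1,"translation":[-8.75,-3.48,0.4],"yaw":12.8},{"fingers":1,"translation":[-8.75,-3.48,0.4],"yaw":12.8}]'
python3 - <<'E'
from h import *
cap("wrist",2);cap("side",2);cap("top",2)
E
```

```text
clock: 1.75
tool_pos: [0.5215, 0.2835, 0.2112]
tcp_rot: [-0.0, 0.712, 0.702, -0.0]
force: [-0.0, 0.2, -0.5]
width: 0.0856
```

View pics/wrist2.png

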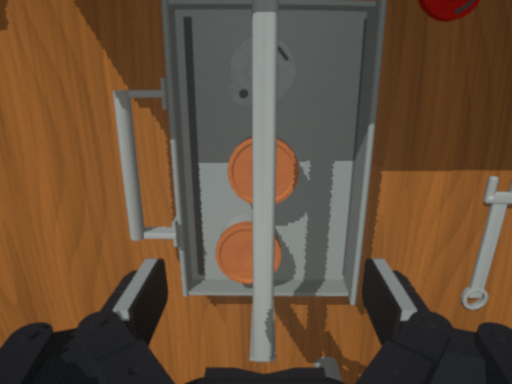

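View pics/side2.png

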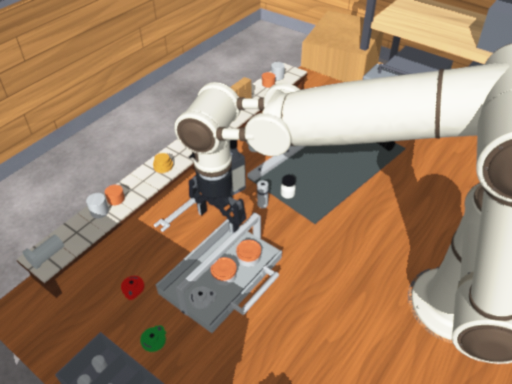

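Run:
```python
from h import *
w=load("wrist",2);s=load("side",2)
np.set_printoptions(precision=4,suppress=True)
print(proj(s,[.5215,.2835,.211]),proj(w,[.5215,.2835,.211]))
print("bail end/ mid wrist", [proj(w,[.521,y,.13]) for y in (.137,.283,.429)])
for u,v,z in [(262,360,.13),(264,10,.13),(126,93,.055),(138,238,.055),(248,252,.049),(263,170,.049),(263,68,.03)]: print(u,v,onz(w,u,v,z))
print(-w["world_to_cam"][:3,:3].T@w["world_to_cam"][:3,3])
print(-w["world_to_cam"][2,:3])
```

```text
[[218.0586 225.6983]] [[264.7877 261.4147]]
bail end/ mid wrist [array([[266.6073, 366.6921]]), array([[264.0249, 202.8825]]), array([[260.2755, -36.885 ]])]
262 360 [0.5173 0.1443 0.13  ]
264 10 [0.5228 0.404  0.13  ]
126 93 [0.4055 0.3557 0.055 ]
138 238 [0.3986 0.2211 0.055 ]
248 252 [0.5038 0.2018 0.049 ]
263 170 [0.52   0.2852 0.049 ]
263 68 [0.5213 0.3739 0.03  ]
[0.5226 0.3651 0.3539]
[-0.005  -0.3154 -0.9489]
```

```bash
python3 -m creep '[{"fingers":1,"translation":[0,-0.02,0.3],"yaw":0},{"fingers":1,"translation":[0,-0.02,0.9],"yaw":0},{"fingers":1,"translation":[0,-0.02,1.5],"yaw":0},{"fingers":1,"translation":[0,-0.02,2.0],"yaw":0},{"fingers":1,"translation":[0,-0.02,2.2],"yaw":0},{"fingers":1,"translation":[0,-0.02,2.2],"yaw":0},{"fingers":-1,"translation":[0,-0.02,2.2],"yaw":0},{"fingers":-1,"translation":[0,-0.02,2.2],"yaw":0},{"fingers":-1,"translation":[0,-0.02,2.2],"yaw":0},{"fingers":-1,"translation":[0,-0.02,2.2],"yaw":0},{"fingers":-1,"translation":[0,-0.02,2.2],"yaw":0},{"fingers":-1,"translation":[0,-0.02,2.2],"yaw":0}]'
```

```text
clock: 3.4
tool_pos: [0.5209, 0.2836, 0.1018]
tcp_rot: [0.0, 0.712, 0.702, 0.001]
force: [1.7, -0.2, 2.3]
width: 0.015
```

```bash
python3 -m creep '[{"fingers":-1,"translation":[0,0,-0.05],"yaw":0},{"fingers":-1,"translation":[0,0,-0.15],"yaw":0},{"fingers":-1,"translation":[0,0,-0.35],"yaw":0},{"fingers":-1,"translation":[0,0,-0.6],"yaw":0},{"fingers":-1,"translation":[0,-0.1,-0.95],"yaw":0},{"fingers":-1,"translation":[0,-0.25,-1.3],"yaw":0},{"fingers":-1,"translation":[0,-0.45,-1.65],"yaw":0},{"fingers":-1,"translation":[0,-0.65,-1.95],"yaw":0},{"fingers":-1,"translation":[0,-0.85,-2.2],"yaw":0},{"fingers":-1,"translation":[0,-1.0,-2.35],"yaw":0},{"fingers":-1,"translation":[0,-1.1,-2.4],"yaw":0},{"fingers":-1,"translation":[0,-1.1,-2.4],"yaw":0}]'
python3 - <<'E'
from h import *
cap("side",3)
E
```

```text
clock: 4.9
tool_pos: [0.465, 0.2843, 0.221]
tcp_rot: [-0.0, 0.712, 0.702, -0.0]
force: [-0.1, -0.5, -7.8]
width: 0.0148
```

View pics/side3.png

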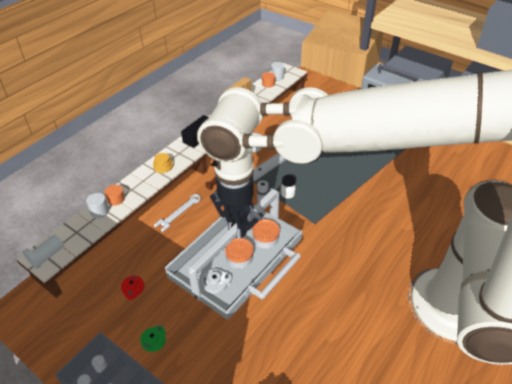

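```bash
python3 -m creep '[{"fingers":-1,"translation":[-0.1,0,0],"yaw":0},{"fingers":-1,"translation":[-0.35,0,0],"yaw":0},{"fingers":-1,"translation":[-0.75,0,0],"yaw":0},{"fingers":-1,"translation":[-1.3,0,0],"yaw":0},{"fingers":-1,"translation":[-1.95,0,0],"yaw":0},{"fingers":-1,"translation":[-2.65,0,0],"yaw":0},{"fingers":-1,"translation":[-3.35,0,0],"yaw":0},{"fingers":-1,"translation":[-4.0,0,0],"yaw":0},{"fingers":-1,"translation":[-4.55,0,0],"yaw":0},{"fingers":-1,"translation":[-5.0,0,0],"yaw":0},{"fingers":-1,"translation":[-5.3,0,0],"yaw":0},{"fingers":-1,"translation":[-5.4,0,0],"yaw":0}]'
python3 -m creep '[{"fingers":-1,"translation":[-0.1,0,0],"yaw":0},{"fingers":-1,"translation":[-0.35,0,0],"yaw":0},{"fingers":-1,"translation":[-0.8,0,0],"yaw":0},{"fingers":-1,"translation":[-1.4,0,0],"yaw":0},{"fingers":-1,"translation":[-2.1,0.05,0],"yaw":0.05},{"fingers":-1,"translation":[-2.85,0.15,0],"yaw":0.2},{"fingers":-1,"translation":[-3.6,0.35,0],"yaw":0.4},{"fingers":-1,"translation":[-4.3,0.6,0],"yaw":0.65},{"fingers":-1,"translation":[-4.9,0.85,0],"yaw":0.9},{"fingers":-1,"translation":[-5.35,1.1,0],"yaw":1.1},{"fingers":-1,"translation":[-5.65,1.25,0],"yaw":1.2},{"fingers":-1,"translation":[-5.75,1.3,0],"yaw":1.2}]'
python3 - <<'E'
from h import *
from plant import arm
print(arm.observe()["tool_pos"],arm.observe()["force"])
cap("side",4);cap("wrist",4);cap("top",4)
E
```

```text
clock: 6.45
tool_pos: [0.4616, 0.0132, 0.2214]
tcp_rot: [0.0, 0.712, 0.702, 0.0]
force: [-0.7, 0.4, -7.9]
width: 0.0148
clock: 7.95
tool_pos: [0.5229, -0.275, 0.2209]
tcp_rot: [-0.0, 0.755, 0.656, -0.0]
force: [-0.8, 0.7, -8.2]
width: 0.0152
[ 0.52294724 -0.27500738  0.22085229] [-0.80535868  0.65739513 -8.21469385]
```

View pics/side4.png

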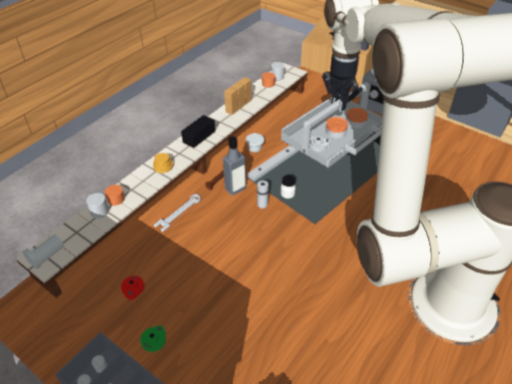

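View pics/wrist4.png

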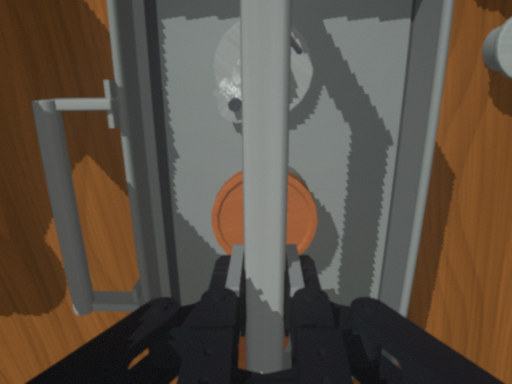

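View pics/top4.png

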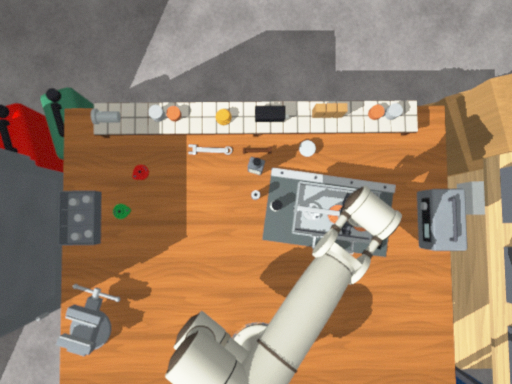

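Run:
```python
from h import *
from scipy.optimize import least_squares
np.set_printoptions(precision=2,suppress=True)
w=load("wrist",4);s=load("side",4);t=load("top",4)
tcp=np.array([.5229,-.275,.2209])
def T(P,yaw,pitch,dy=0,dz=0,dx=0):
    y=np.radians(yaw);p=np.radians(pitch)
    R=np.array([[np.cos(y),-np.sin(y),0],[np.sin(y),np.cos(y),0],[0,0,1]])@np.array([[np.cos(p),0,np.sin(p)],[0,1,0],[-np.sin(p),0,np.cos(p)]])
    return (np.atleast_2d(P)+[dx,dy,dz])@R.T+tcp+[0,0,.019]
for p in (-4,-2,0,2,4): print(p,proj(w,T([[-.122,.0695,-.068],[-.122,-.0695,-.068]],-8.3,p)).ravel(),proj(t,T([[-.122,.0695,-.068],[-.122,-.0695,-.068]],-8.3,p)).ravel())
# tub in new top/side images
crop("side",4,260,70,400,190,5.5,"s4"); crop("top",4,255,160,405,260,5.3,"t4")
```

```text
-4 [ 61.9  101.62  97.6  305.87] [313.1  245.01 353.24 250.42]
-2 [ 53.52 102.21  91.33 309.45] [313.21 245.86 353.48 251.28]
0 [ 44.99 102.84  85.03 313.22] [313.34 246.66 353.75 252.11]
2 [ 36.32 103.52  78.69 317.19] [313.47 247.44 354.02 252.9 ]
4 [ 27.49 104.23  72.32 321.35] [313.62 248.17 354.31 253.66]
```

View pics/s4.png

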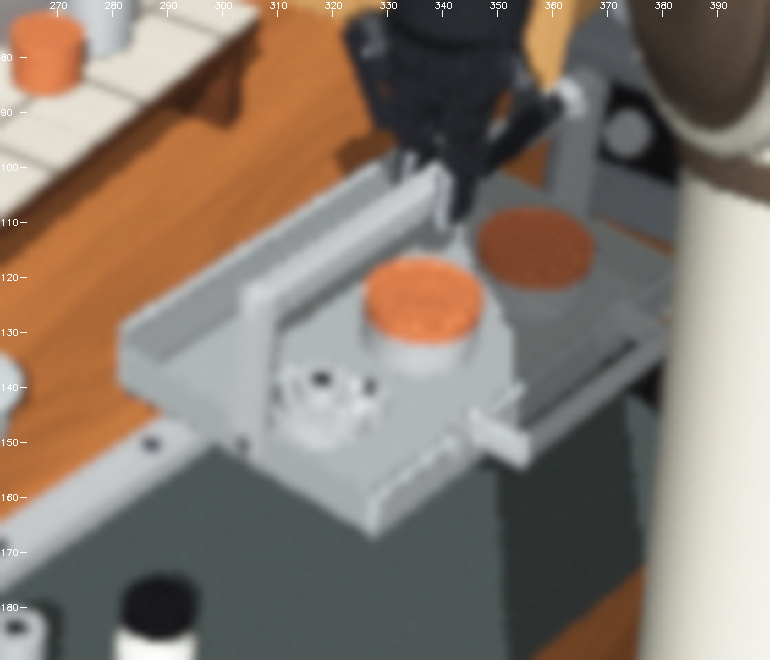

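View pics/t4.png

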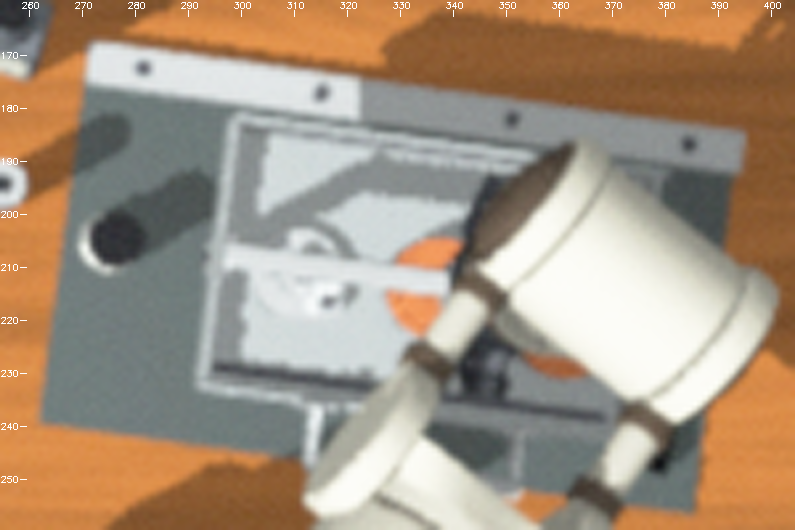

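```bash
python3 -m creep '[{"fingers":-1,"translation":[0,0,0.1],"yaw":0},{"fingers":-1,"translation":[0,0,0.3],"yaw":0},{"fingers":-1,"translation":[0,0,0.6],"yaw":0},{"fingers":-1,"translation":[0,0,0.95],"yaw":0},{"fingers":-1,"translation":[0,0,1.3],"yaw":0},{"fingers":-1,"translation":[0,0,1.6],"yaw":0},{"fingers":-1,"translation":[0,0,1.85],"yaw":0},{"fingers":-1,"translation":[0,0,2.0],"yaw":0},{"fingers":-1,"translation":[0,0,2.1],"yaw":0},{"fingers":-1,"translation":[0,0,2.15],"yaw":0},{"fingers":-1,"translation":[0,0,2.15],"yaw":0}]'
python3 - <<'E'
from h import *
cap("side",5);cap("top",5);cap("wrist",5)
crop("side",5,240,80,400,200,5,"s5"); crop("top",5,255,160,405,260,5.3,"t5")
E
```

```text
clock: 9.48
tool_pos: [0.523, -0.2741, 0.114]
tcp_rot: [0.0, 0.755, 0.656, 0.0]
force: [0.2, -0.3, -9.6]
width: 0.015
```

View pics/s5.png

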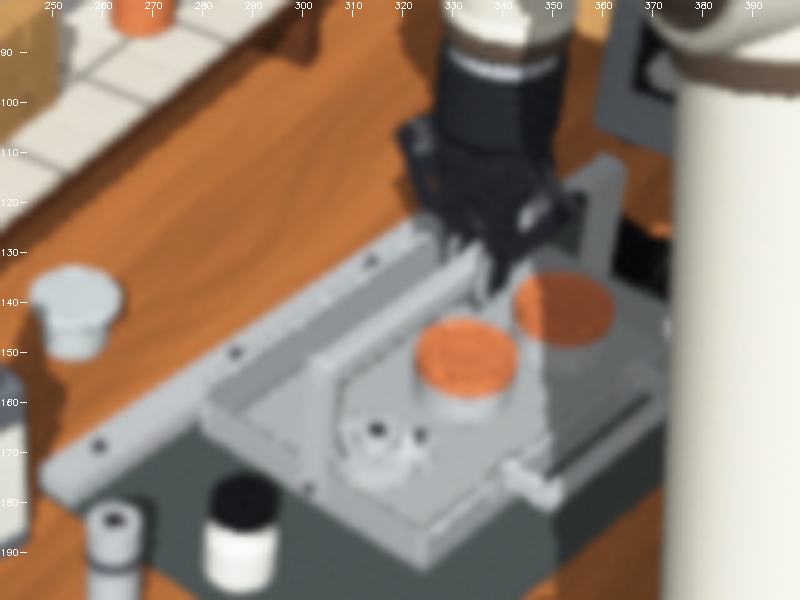

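View pics/wrist5.png

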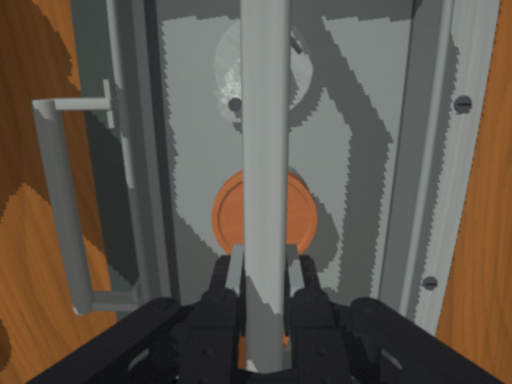

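View pics/t5.png

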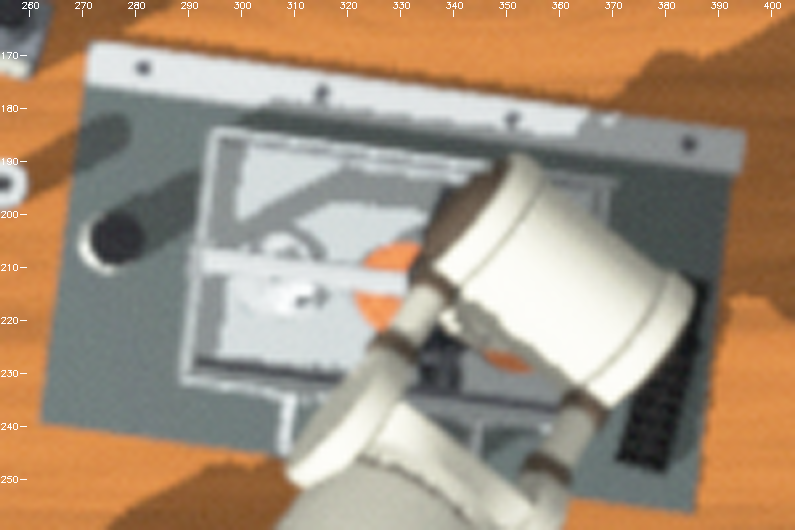

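```bash
python3 -m creep '[{"fingers":-1,"translation":[0,0.02,0.04],"yaw":0},{"fingers":-1,"translation":[0,0.06,0.08],"yaw":0},{"fingers":-1,"translation":[0,0.12,0.08],"yaw":0},{"fingers":-1,"translation":[0,0.18,0.08],"yaw":0},{"fingers":-1,"translation":[0,0.22,0.08],"yaw":0},{"fingers":-1,"translation":[0,0.24,0.08],"yaw":0},{"fingers":-1,"translation":[0,0.24,0.08],"yaw":0}]'
python3 -m creep '[{"fingers":-1,"translation":[0,0.02,0],"yaw":0},{"fingers":-1,"translation":[0,0.04,0],"yaw":0},{"fingers":-1,"translation":[0,0.06,0],"yaw":0}]'
```

```text
clock: 10.5
tool_pos: [0.5348, -0.2757, 0.1098]
tcp_rot: [0.0, 0.755, 0.656, -0.0]
force: [-0.6, 0.3, -8.5]
width: 0.015
clock: 10.88
tool_pos: [0.5378, -0.2761, 0.1098]
tcp_rot: [0.0, 0.755, 0.656, -0.0]
force: [-0.7, -0.3, -8.5]
width: 0.0147
```

```bash
python3 -m creep '[{"fingers":-1,"translation":[0,0.02,0],"yaw":0},{"fingers":-1,"translation":[0,0.04,0],"yaw":0}]'
python3 -m creep '[{"fingers":-1,"translation":[0,0.02,0],"yaw":0},{"fingers":-1,"translation":[0,0.03,0],"yaw":0}]'
python3 -m creep '[{"fingers":-1,"translation":[0,0.02,0],"yaw":0},{"fingers":-1,"translation":[0,0.03,0],"yaw":0}]'
```

```text
clock: 11.12
tool_pos: [0.5398, -0.2764, 0.1098]
tcp_rot: [-0.0, 0.755, 0.656, 0.0]
force: [0.2, 1.3, -8.7]
width: 0.0152
clock: 11.38
tool_pos: [0.5408, -0.2764, 0.1096]
tcp_rot: [-0.001, 0.755, 0.656, -0.0]
force: [-1.7, 1.5, -6.5]
width: 0.0153
clock: 11.62
tool_pos: [0.5416, -0.2765, 0.1095]
tcp_rot: [-0.001, 0.755, 0.656, -0.001]
force: [-6.9, 0.9, -4.9]
width: 0.0153
```

```bash
python3 -m creep '[{"fingers":-1,"translation":[0,-0.01,0.01],"yaw":0},{"fingers":-1,"translation":[0,-0.01,0.02],"yaw":0},{"fingers":-1,"translation":[0,-0.01,0.03],"yaw":0}]'
python3 -m creep '[{"fingers":-1,"translation":[0,0,0.01],"yaw":0},{"fingers":-1,"translation":[0,0,0.01],"yaw":0}]'
```

```text
clock: 12.0
tool_pos: [0.5413, -0.2767, 0.1085]
tcp_rot: [-0.001, 0.755, 0.656, -0.001]
force: [-7.9, 1.4, -1.6]
width: 0.015
clock: 12.25
tool_pos: [0.5413, -0.2767, 0.1084]
tcp_rot: [-0.001, 0.755, 0.656, -0.001]
force: [-8.6, 1.9, 0.4]
width: 0.0152
```

```bash
python3 -m creep '[{"fingers":-1,"translation":[0,0,0.01],"yaw":0},{"fingers":-1,"translation":[0,0,0.01],"yaw":0}]'
python3 - <<'E'
from h import *
cap("side",6)
crop("side",6,240,80,400,200,5,"s6")
E
```

```text
clock: 12.5
tool_pos: [0.5412, -0.2767, 0.1084]
tcp_rot: [-0.001, 0.755, 0.656, -0.001]
force: [-9.7, 3.3, 2.2]
width: 0.0147
```

View pics/s6.png

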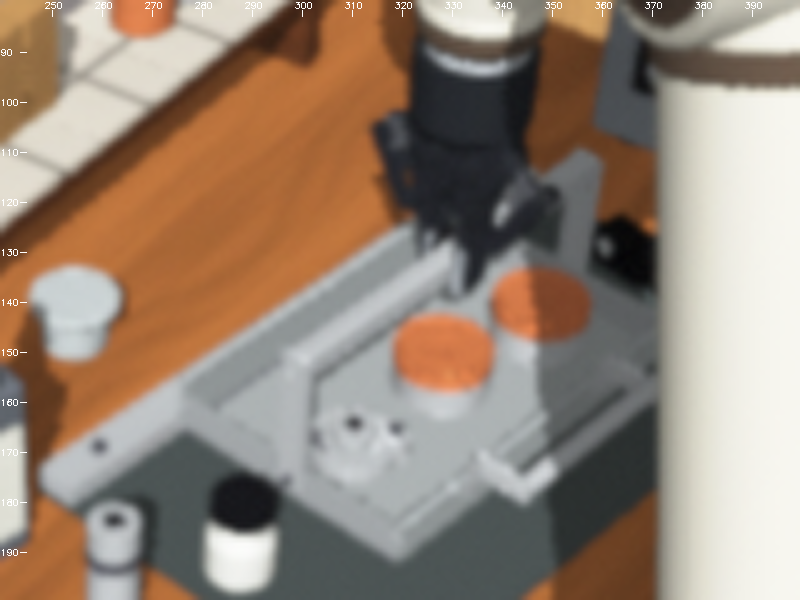

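```bash
python3 -m creep '[{"fingers":-0.4,"translation":[0,0,0],"yaw":0},{"fingers":0.2,"translation":[0,0,0],"yaw":0},{"fingers":0.2,"translation":[0,0,0],"yaw":0},{"fingers":0.2,"translation":[0,0,0],"yaw":0},{"fingers":0.2,"translation":[0,0,-0.15],"yaw":0},{"fingers":0.2,"translation":[0,0,-0.5],"yaw":0},{"fingers":0.2,"translation":[0,0,-1.0],"yaw":0},{"fingers":0.2,"translation":[0,0,-1.4],"yaw":0},{"fingers":0.2,"translation":[0,-0.3,-1.6],"yaw":0},{"fingers":-0.3,"translation":[0,-1.2,-1.6],"yaw":0},{"fingers":-0.3,"translation":[0,-2.0,-1.6],"yaw":0},{"fingers":-0.3,"translation":[0,-2.4,-1.6],"yaw":0}]'
python3 - <<'E'
from h import *
from plant import arm
cap("side",7);cap("top",7);cap("wrist",7)
crop("side",7,230,80,400,200,4.7,"s7"); crop("top",7,255,160,405,260,5.3,"t7")
print(arm.observe()["tool_pos"],arm.observe()["width"])
E
```

```text
clock: 14.05
tool_pos: [0.422, -0.2599, 0.1882]
tcp_rot: [0.0, 0.755, 0.656, -0.0]
force: [0.4, -0.3, 0.6]
width: 0.0296
[ 0.42335755 -0.26040965  0.1883456 ] 0.02997224555945702
```

View pics/s7.png

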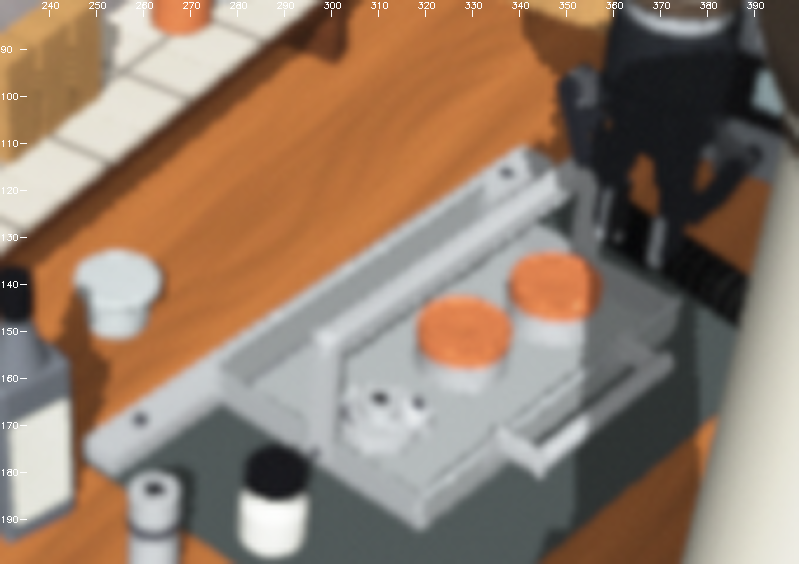

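View pics/t7.png

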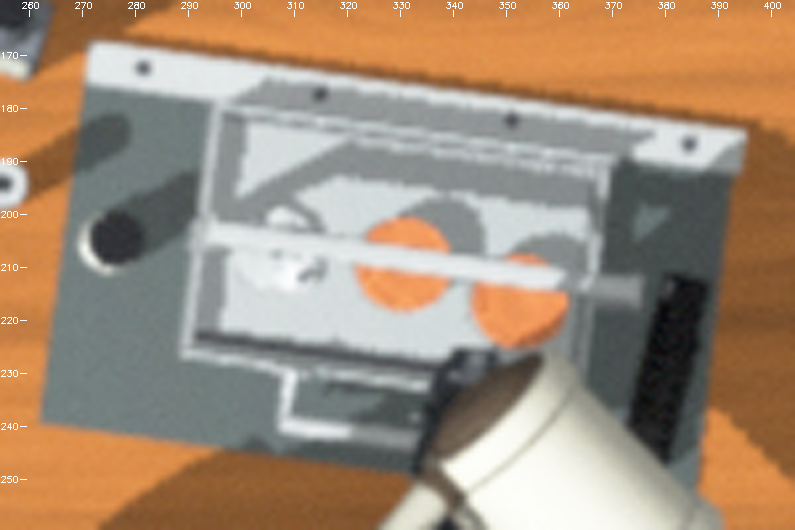

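View pics/wrist7.png

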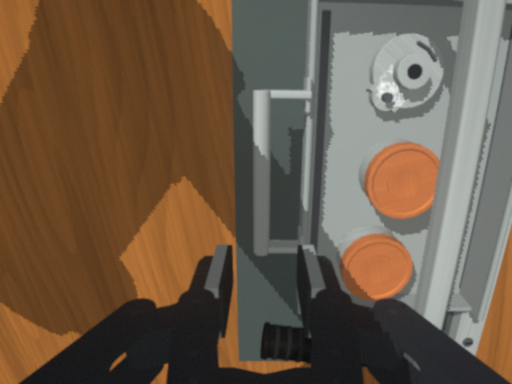

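Run:
```python
from h import *
from plant import arm
np.set_printoptions(precision=4,suppress=True)
o=arm.observe();print(o["tool_pos"],o["tcp_rot"])
w=load("wrist",7);t=load("top",7)
a=onz(w,261.8,92,.063);b=onz(w,261.8,252,.063);print(a,b,(a+b)/2,np.degrees(np.arctan2(a[0]-b[0],a[1]-b[1])))
print("top",onz(t,310,240.3,.063),onz(t,332,242.7,.063))
print("bail w",onz(w,480,60,.136),onz(w,432,310,.136), "fence/stop top", onz(t,296,180,.06),onz(t,368,190,.06))
```

```text
[ 0.4234 -0.2604  0.1883] [0.0009 0.7548 0.6559 0.0001]
[ 0.4302 -0.1889  0.063 ] [ 0.4111 -0.3213  0.063 ] [ 0.4206 -0.2551  0.063 ] 8.229260201796349
top [ 0.4271 -0.1955  0.063 ] [ 0.4173 -0.2768  0.063 ]
bail w [ 0.5512 -0.1848  0.136 ] [ 0.5265 -0.3441  0.136 ] fence/stop top [ 0.6518 -0.1482  0.06  ] [ 0.6115 -0.417   0.06  ]
```

```bash
python3 -m creep '[{"fingers":-0.3,"translation":[0.05,-0.03,0.2],"yaw":0},{"fingers":-0.3,"translation":[0.1,-0.07,0.7],"yaw":0},{"fingers":-0.3,"translation":[0.1,-0.07,1.3],"yaw":0},{"fingers":-0.3,"translation":[0.1,-0.07,1.8],"yaw":0},{"fingers":-0.3,"translation":[0.1,-0.07,2.1],"yaw":0},{"fingers":-0.3,"translation":[0.1,-0.07,2.2],"yaw":0},{"fingers":-0.3,"translation":[0.1,-0.07,2.2],"yaw":0}]'
python3 - <<'E'
from h import *
cap("wrist",8)
E
```

```text
clock: 15.08
tool_pos: [0.421, -0.2549, 0.0775]
tcp_rot: [0.0, 0.754, 0.656, 0.0]
force: [-0.6, -0.7, 0.4]
width: 0.0298
```

View pics/wrist8.png

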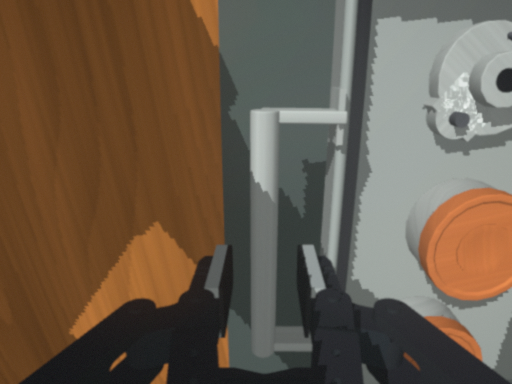

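```bash
python3 -m creep '[{"fingers":-0.3,"translation":[0,0,0.15],"yaw":0},{"fingers":-0.3,"translation":[0,0,0.4],"yaw":0},{"fingers":-0.3,"translation":[0,0,0.65],"yaw":0},{"fingers":-0.3,"translation":[0,0,0.77],"yaw":0},{"fingers":-0.3,"translation":[0,0,0.77],"yaw":0}]'
python3 -m creep '[{"fingers":-0.5,"translation":[0,0,0],"yaw":0},{"fingers":-1,"translation":[0,0,0],"yaw":0},{"fingers":-1,"translation":[0,0,0],"yaw":0},{"fingers":-1,"translation":[0,0,0],"yaw":0}]'
```

```text
clock: 15.75
tool_pos: [0.4202, -0.2543, 0.038]
tcp_rot: [-0.001, 0.755, 0.656, -0.0]
force: [-0.6, -0.5, 0.1]
width: 0.0297
clock: 16.25
tool_pos: [0.4205, -0.2549, 0.0394]
tcp_rot: [0.0, 0.755, 0.656, -0.0]
force: [-4.1, 0.8, 5.5]
width: 0.0121
```

```bash
python3 -m creep '[{"fingers":-1,"translation":[0,0.02,-0.04],"yaw":0},{"fingers":-1,"translation":[0,0.04,-0.12],"yaw":0},{"fingers":-1,"translation":[0,0.06,-0.22],"yaw":0},{"fingers":-1,"translation":[0,0.09,-0.3],"yaw":0},{"fingers":-1,"translation":[0,0.11,-0.37],"yaw":0},{"fingers":-1,"translation":[0,0.13,-0.45],"yaw":0},{"fingers":-1,"translation":[0,0.15,-0.52],"yaw":0},{"fingers":-1,"translation":[0,0.17,-0.56],"yaw":0},{"fingers":-1,"translation":[0,0.18,-0.59],"yaw":0}]'
python3 - <<'E'
from h import *
cap("side",9)
crop("side",9,230,80,400,200,4.7,"s9")
E
```

```text
clock: 17.38
tool_pos: [0.428, -0.255, 0.0675]
tcp_rot: [-0.002, 0.754, 0.656, -0.001]
force: [-5.6, -1.5, -4.0]
width: 0.0118
```

View pics/s9.png

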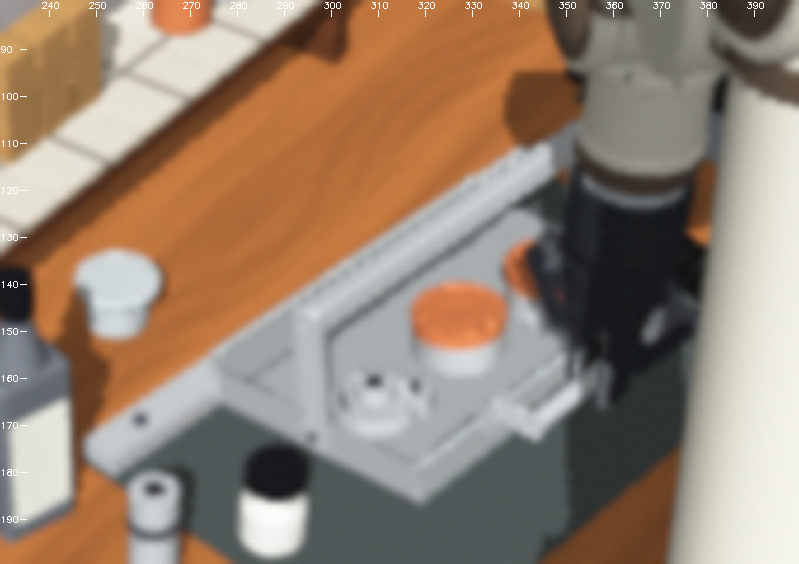

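```bash
python3 -m creep '[{"fingers":-1,"translation":[0,0.03,-0.07],"yaw":0},{"fingers":-1,"translation":[0,0.06,-0.14],"yaw":0},{"fingers":-1,"translation":[0,0.09,-0.22],"yaw":0},{"fingers":-1,"translation":[0,0.12,-0.29],"yaw":0},{"fingers":-1,"translation":[0,0.15,-0.36],"yaw":0},{"fingers":-1,"translation":[0,0.18,-0.42],"yaw":0},{"fingers":-1,"translation":[0,0.21,-0.49],"yaw":0},{"fingers":-1,"translation":[0,0.25,-0.56],"yaw":0},{"fingers":-1,"translation":[0,0.28,-0.63],"yaw":0},{"fingers":-1,"translation":[0,0.32,-0.7],"yaw":0},{"fingers":-1,"translation":[0,0.32,-0.7],"yaw":0}]'
python3 - <<'E'
from h import *
cap("side",10);cap("top",10)
crop("side",10,230,80,400,200,4.7,"s10")
crop("top",10,255,160,405,260,5.3,"t10")
E
```

```text
clock: 18.8
tool_pos: [0.4432, -0.257, 0.1029]
tcp_rot: [-0.003, 0.754, 0.657, -0.001]
force: [-11.1, 1.0, 1.1]
width: 0.0119
```

View pics/s10.png

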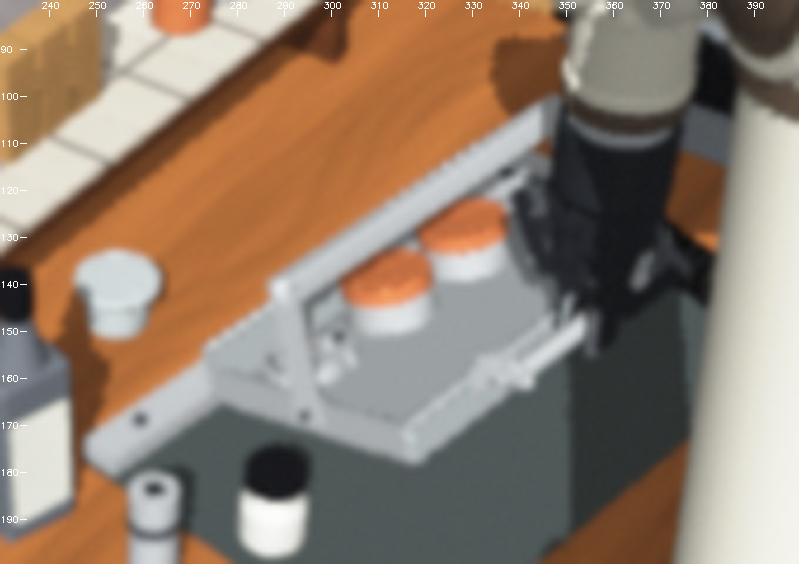

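View pics/t10.png

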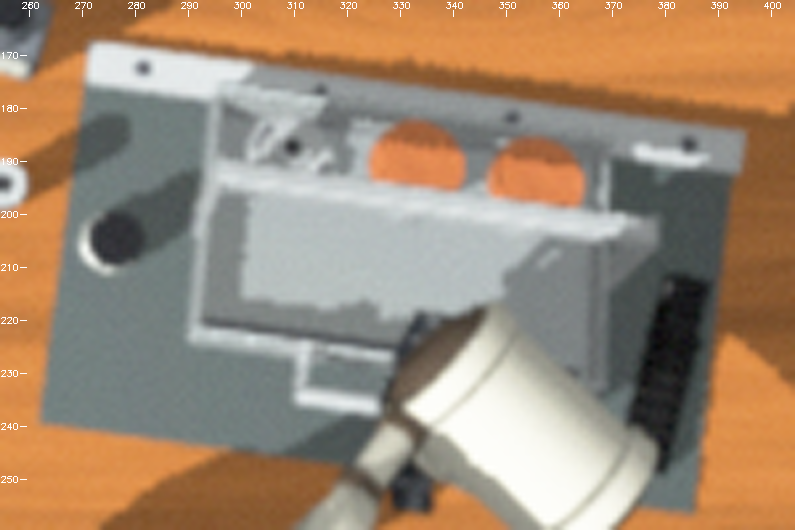

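```bash
python3 -m creep '[{"fingers":-1,"translation":[0,0.01,-0.06],"yaw":0},{"fingers":-1,"translation":[0,0.05,-0.13],"yaw":0},{"fingers":-1,"translation":[0,0.09,-0.2],"yaw":0},{"fingers":-1,"translation":[0,0.14,-0.26],"yaw":0},{"fingers":-1,"translation":[0,0.18,-0.32],"yaw":0},{"fingers":-1,"translation":[0,0.23,-0.38],"yaw":0},{"fingers":-1,"translation":[0,0.27,-0.44],"yaw":0},{"fingers":-1,"translation":[0,0.28,-0.46],"yaw":0},{"fingers":-1,"translation":[0,0.28,-0.46],"yaw":0},{"fingers":-1,"translation":[0,0.28,-0.46],"yaw":0},{"fingers":-1,"translation":[0,0.28,-0.46],"yaw":0},{"fingers":-1,"translation":[0,0.28,-0.46],"yaw":0}]'
python3 - <<'E'
from h import *
cap("side",11);cap("top",11);cap("wrist",11)
crop("side",11,230,80,400,200,4.7,"s11")
crop("top",11,255,160,405,260,5.3,"t11")
E
```

```text
clock: 20.4
tool_pos: [0.4573, -0.2591, 0.1262]
tcp_rot: [-0.003, 0.754, 0.656, -0.001]
force: [-12.1, 1.1, 4.1]
width: 0.0121
```

View pics/s11.png

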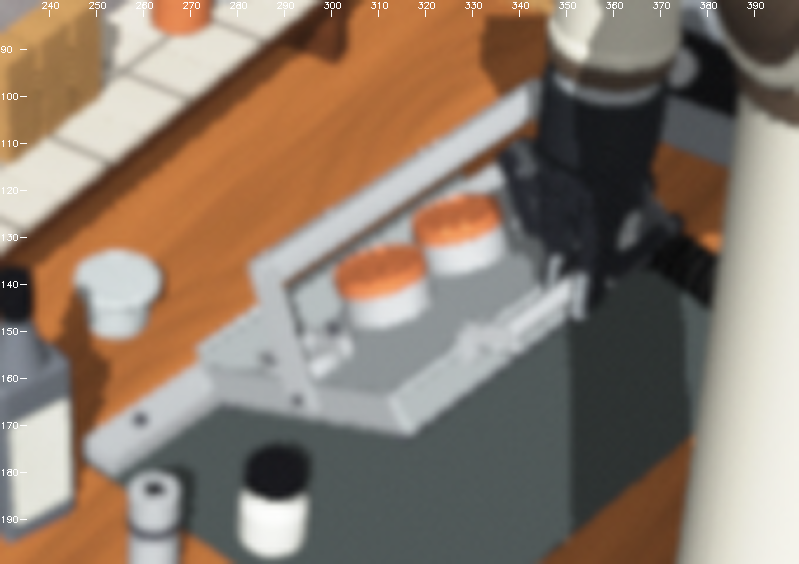

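View pics/t11.png

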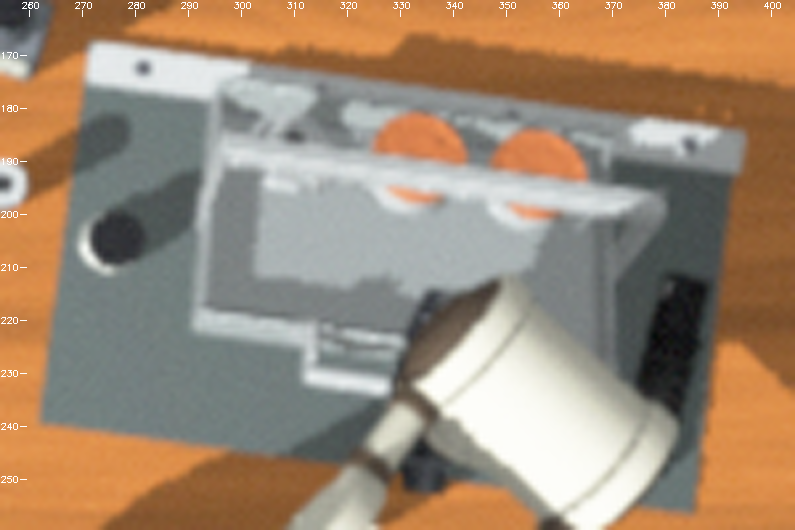

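View pics/wrist11.png

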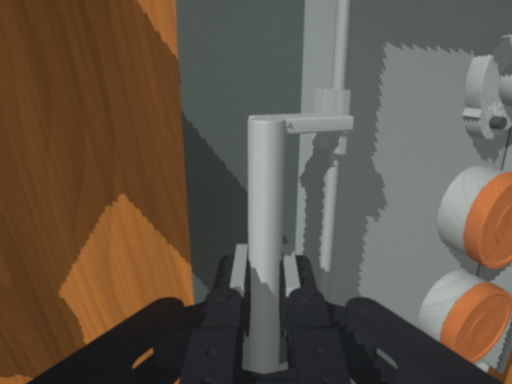

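```bash
python3 -m creep '[{"fingers":-1,"translation":[0,-0.05,0.07],"yaw":0},{"fingers":-1,"translation":[0,-0.1,0.14],"yaw":0},{"fingers":-1,"translation":[0,-0.18,0.26],"yaw":0},{"fingers":-1,"translation":[0,-0.26,0.39],"yaw":0},{"fingers":-1,"translation":[0,-0.34,0.53],"yaw":0},{"fingers":-1,"translation":[0,-0.41,0.67],"yaw":0},{"fingers":-1,"translation":[0,-0.48,0.81],"yaw":0},{"fingers":-1,"translation":[0,-0.54,0.95],"yaw":0},{"fingers":-1,"translation":[0,-0.6,1.09],"yaw":0},{"fingers":-1,"translation":[0,-0.65,1.22],"yaw":0},{"fingers":-1,"translation":[0,-0.68,1.3],"yaw":0},{"fingers":-1,"translation":[0,-0.7,1.35],"yaw":0}]'
python3 -m creep '[{"fingers":-1,"translation":[0,-0.01,0.05],"yaw":0},{"fingers":-1,"translation":[0,-0.03,0.1],"yaw":0},{"fingers":-1,"translation":[0,-0.04,0.15],"yaw":0},{"fingers":-1,"translation":[0,-0.05,0.2],"yaw":0},{"fingers":-1,"translation":[0,-0.06,0.24],"yaw":0},{"fingers":-1,"translation":[0,-0.07,0.28],"yaw":0},{"fingers":-1,"translation":[0,-0.07,0.31],"yaw":0},{"fingers":-1,"translation":[0,-0.07,0.33],"yaw":0}]'
python3 - <<'E'
from h import *
cap("side",12)
crop("side",12,230,80,400,200,4.7,"s12")
E
```

```text
clock: 22.05
tool_pos: [0.425, -0.2551, 0.0592]
tcp_rot: [0.0, 0.755, 0.656, 0.0]
force: [-3.3, 1.1, 0.1]
width: 0.012
clock: 23.05
tool_pos: [0.4207, -0.2547, 0.042]
tcp_rot: [-0.0, 0.755, 0.656, -0.0]
force: [-6.0, 0.0, 0.4]
width: 0.0121
```

View pics/s12.png

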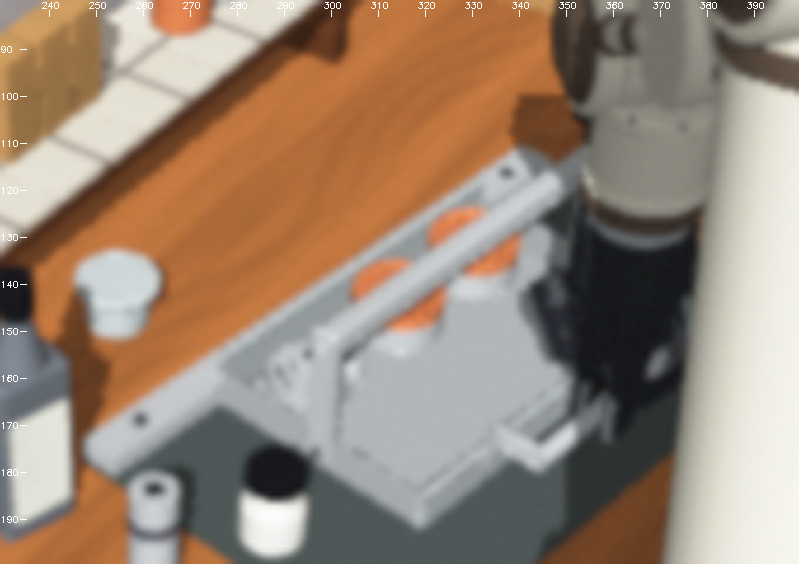

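```bash
python3 -m creep '[{"fingers":-1,"translation":[0,0,0.02],"yaw":0},{"fingers":-1,"translation":[0,0,0.04],"yaw":0},{"fingers":-1,"translation":[0,0,0.05],"yaw":0},{"fingers":-1,"translation":[0,0,0.05],"yaw":0}]'
```

```text
clock: 23.6
tool_pos: [0.4204, -0.2544, 0.0397]
tcp_rot: [-0.001, 0.754, 0.656, -0.0]
force: [-6.6, 1.8, 3.6]
width: 0.0121
```

```bash
python3 -m creep '[{"fingers":-0.6,"translation":[0,0,0],"yaw":0},{"fingers":-0.3,"translation":[0,0,0],"yaw":0},{"fingers":-0.3,"translation":[0,0,0],"yaw":0},{"fingers":-0.3,"translation":[0,0,0],"yaw":0}]'
python3 -m creep '[{"fingers":-0.3,"translation":[0,0,-0.2],"yaw":0},{"fingers":-0.3,"translation":[0,0,-0.6],"yaw":0},{"fingers":-0.3,"translation":[0,0,-1.2],"yaw":0},{"fingers":-0.3,"translation":[0,-0.2,-2],"yaw":0},{"fingers":-0.3,"translation":[0,-0.6,-2.8],"yaw":0},{"fingers":-0.3,"translation":[0,-0.8,-3.6],"yaw":0},{"fingers":-0.3,"translation":[0,-0.8,-4],"yaw":0},{"fingers":-0.3,"translation":[0,-0.8,-4],"yaw":0}]'
python3 - <<'E'
from h import *
cap("side",13);cap("top",13);cap("wrist",13)
crop("side",13,230,80,400,200,4.7,"s13")
crop("top",13,255,160,405,260,5.3,"t13")
E
```

```text
clock: 24.1
tool_pos: [0.4214, -0.2549, 0.04]
tcp_rot: [0.0, 0.755, 0.656, 0.0]
force: [-0.4, 0.1, -0.0]
width: 0.0296
clock: 25.1
tool_pos: [0.3823, -0.2502, 0.2422]
tcp_rot: [0.003, 0.755, 0.656, 0.0]
force: [-0.9, -0.4, -0.3]
width: 0.0298
```

View pics/s13.png

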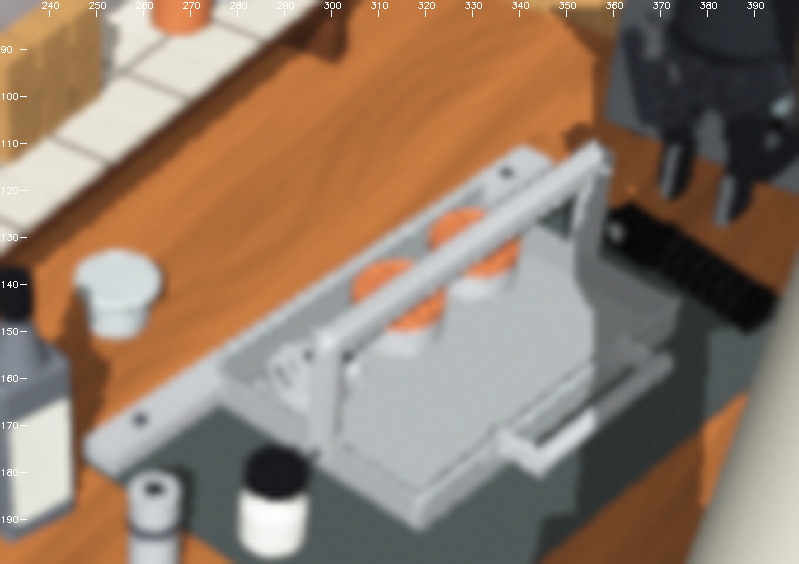

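View pics/t13.png

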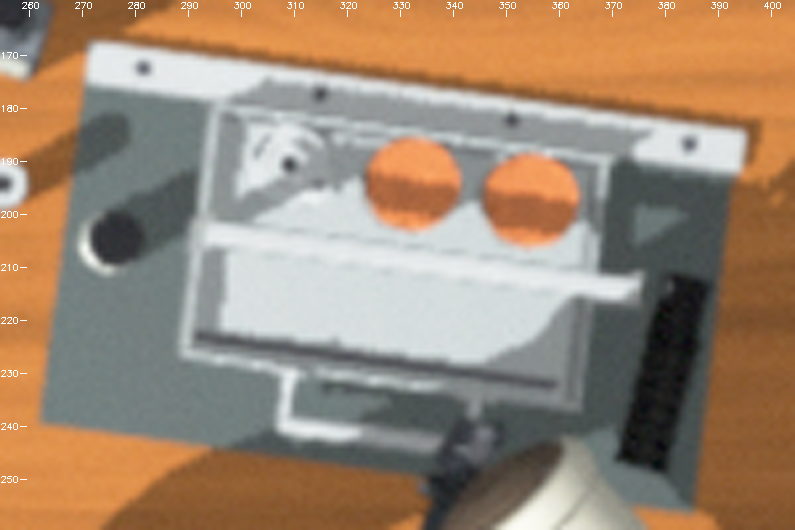

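View pics/wrist13.png

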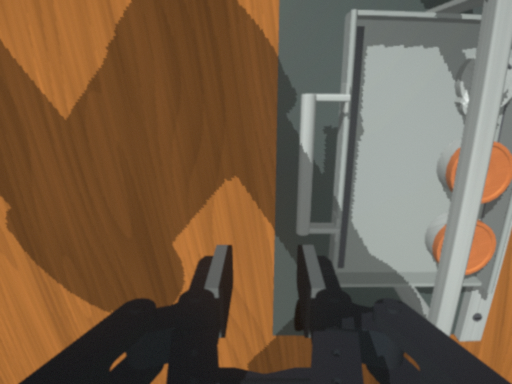

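```bash
python3 - <<'E'
from h import *
np.set_printoptions(precision=4,suppress=True)
t=load("top",13);s=load("side",13)
y=np.radians(-8.3);xh=np.array([np.cos(y),np.sin(y)]);yh=np.array([-np.sin(y),np.cos(y)]);S=np.array([.6405,-.2945])
def r(n,P): d=P[:2]-S; print(n,P,"stopframe",d@xh,d@yh)
r("tinL T",onz(t,332,194.2,.055));r("tinR T",onz(t,354.5,197.5,.055));r("cam boss T",onz(t,309.2,189.5,.045))
r("tinL S",onz(s,315,141.5,.055));r("tinR S",onz(s,331,131,.055))
r("bailL T",onz(t,290.5,204.3,.136));r("bailR T",onz(t,375.5,213.8,.136))
r("bailL S",onz(s,298.5,151,.136));r("bailR S",onz(s,357,111.8,.136))
r("barL T",onz(t,308.5,240,.063))
# predicted for tray against stop
def W(x,yy,z): return np.r_[S+x*xh+yy*yh,z]
for yy in (-.15,.143): print("fence outer/ top/ stop edge px", proj(t,W(-.005,yy,.062)),proj(t,W(0,yy,.02)))
E
python3 - <<'E'
import sys; sys.path.insert(0,'.')
from h import *
crop("wrist",13,420,0,512,345,1.7,"w13"); crop("top",13,285,165,385,250,8,"t13b")
for n in (7,13):
    im=cv2.imread(f"pics/top{n}.png"); cv2.imwrite(f"pics/x{n}.png",im)
a=cv2.imread("pics/side7.png").astype(int);b=cv2.imread("pics/side13.png").astype(int)
d=np.abs(a-b).max(2); cv2.imwrite("pics/d.png",np.clip(d*3,0,255).astype(np.uint8))
E
```

```text
tinL T [ 0.5975 -0.2829  0.055 ] stopframe -0.04424781552838642 0.005276264886707306
tinR T [ 0.5842 -0.367   0.055 ] stopframe -0.04525735895738244 -0.07990681188000497
cam boss T [ 0.6168 -0.1994  0.045 ] stopframe -0.03722961110579993 0.09072123156118587
tinL S [ 0.5953 -0.2876  0.055 ] stopframe -0.04568132894379433 0.00034608301319169244
tinR S [ 0.5813 -0.3679  0.055 ] stopframe -0.04794725656318191 -0.081166538301702
bailL T [ 0.5587 -0.1173  0.136 ] stopframe -0.10651479584286846 0.16352405559388067
bailR T [ 0.5219 -0.4166  0.136 ] stopframe -0.09970477247182007 -0.13797493610614464
bailL S [ 0.5634 -0.1304  0.136 ] stopframe -0.100002834228542 0.15123579669309714
bailR S [ 0.5178 -0.4108  0.136 ] stopframe -0.10466436219320216 -0.1328490543932751
barL T [ 0.4283 -0.19    0.063 ] stopframe -0.22509213964534233 0.07277609273894313
fence outer/ top/ stop edge px [[374.8954 189.2404]] [[371.3773 188.7545]]
fence outer/ top/ stop edge px [[297.1419 178.7744]] [[295.8725 178.591 ]]
```

View pics/t13b.png

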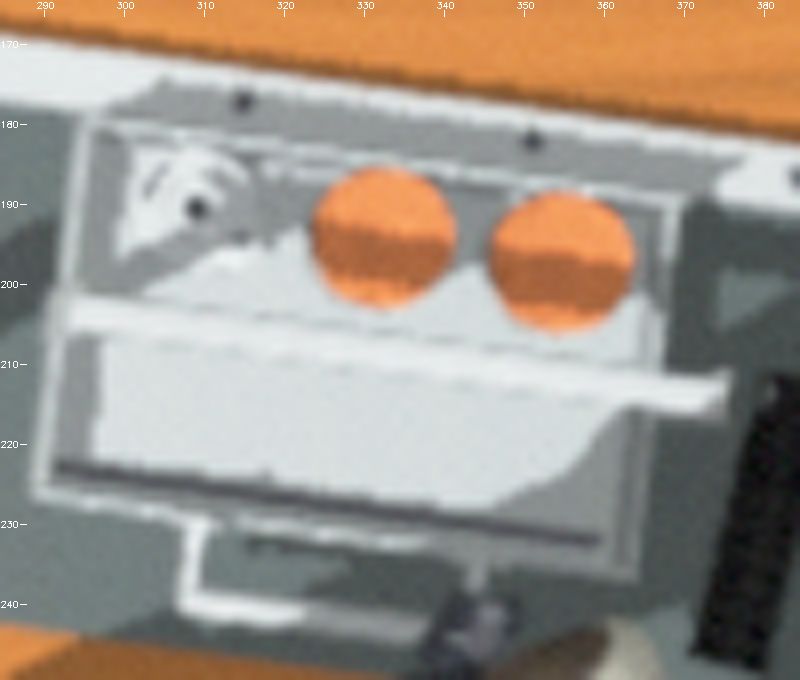

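View pics/d.png

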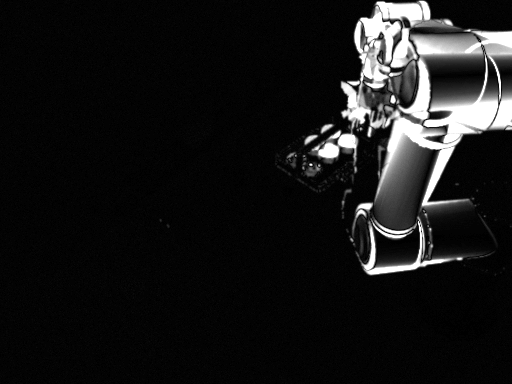

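```bash
python3 -m creep '[{"fingers":-0.3,"translation":[0,0,-0.4],"yaw":0},{"fingers":-0.3,"translation":[-0.1,0.4,-0.8],"yaw":0},{"fingers":-0.3,"translation":[-0.4,1.2,-1],"yaw":0},{"fingers":-0.3,"translation":[-0.8,2.2,-1],"yaw":0},{"fingers":-0.3,"translation":[-1.1,3.2,-1],"yaw":0},{"fingers":-0.3,"translation":[-1.4,4.1,-1],"yaw":0},{"fingers":-0.3,"translation":[-1.6,4.8,-1],"yaw":0},{"fingers":-0.3,"translation":[-1.7,5.1,-1],"yaw":0},{"fingers":-0.3,"translation":[-1.7,5.1,-1],"yaw":0}]'
python3 - <<'E'
from h import *
cap("wrist",14);cap("side",14)
E
```

```text
clock: 26.38
tool_pos: [0.6223, -0.3685, 0.2868]
tcp_rot: [-0.002, 0.754, 0.656, -0.0]
force: [-0.3, -0.2, 0.4]
width: 0.03
```

View pics/wrist14.png

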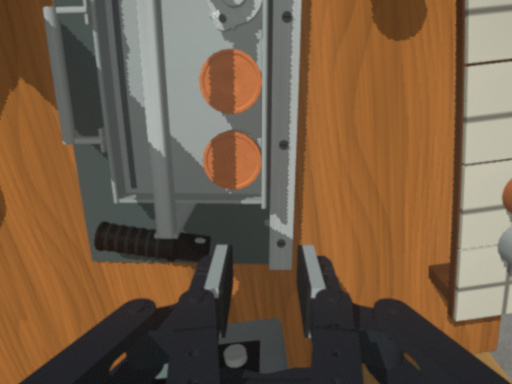

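Run:
```python
from h import *
crop("wrist",14,190,0,310,95,6.5,"w14a");crop("wrist",14,190,90,310,215,5,"w14b")
```

```text
(no output)
```

View pics/w14a.png

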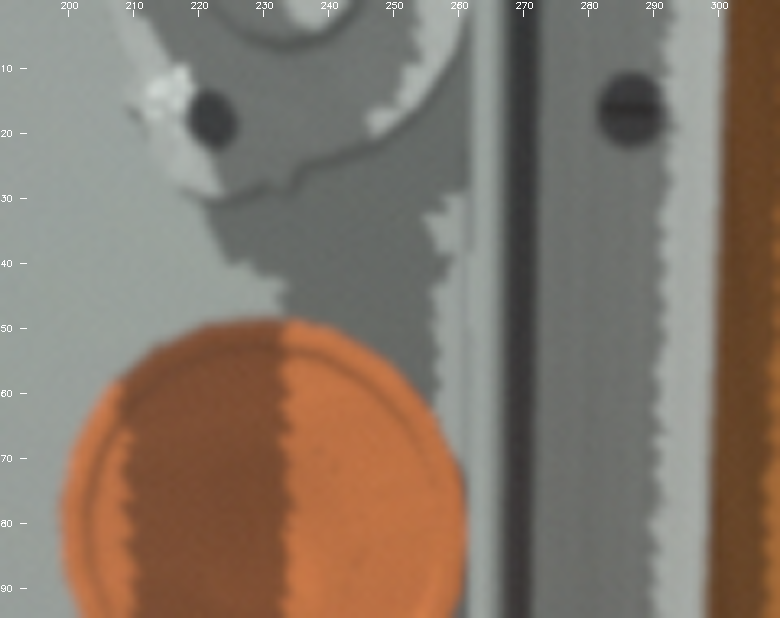

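View pics/w14b.png

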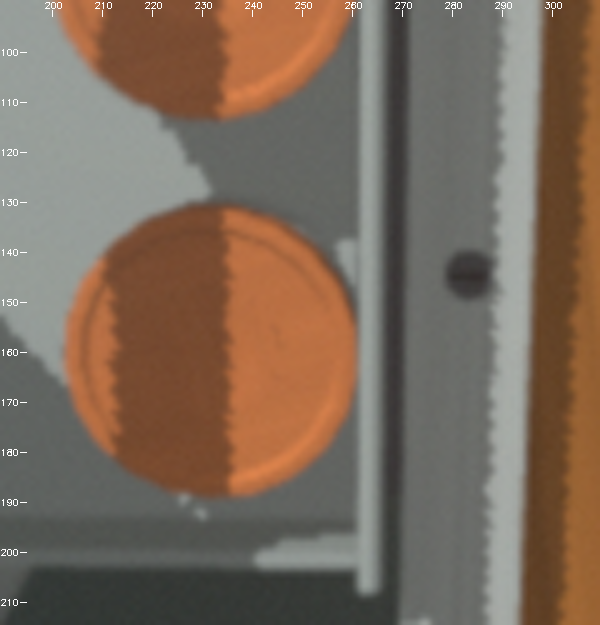

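Run:
```python
from h import *
np.set_printoptions(precision=4,suppress=True)
w=load("wrist",14)
y=np.radians(-8.2);xh=np.array([np.cos(y),np.sin(y)]);yh=np.array([-np.sin(y),np.cos(y)])
for v,ci,co,cs in [(60,262,266,271.8),(140,261.3,265.8,271),(195,261.2,265.3,270)]:
  st=onz(w,cs,v,.02)[:2]
  print(v,"stop",st,[ (zf,((onz(w,ci,v,zf)[:2]-st)@xh).round(4),((onz(w,co,v,zf)[:2]-st)@xh).round(4)) for zf in (.059,.074)])
a=onz(w,271.8,60,.02);b=onz(w,270,195,.02);print(np.degrees(np.arctan2(a[0]-b[0],a[1]-b[1])))
a=onz(w,266,60,.059);b=onz(w,265.3,195,.059);print(np.degrees(np.arctan2(a[0]-b[0],a[1]-b[1])))
```

```text
60 stop [ 0.6434 -0.2687] [(0.059, np.float64(-0.0105), np.float64(-0.0065)), (0.074, np.float64(-0.0104), np.float64(-0.0065))]
140 stop [ 0.6304 -0.3579] [(0.059, np.float64(-0.0111), np.float64(-0.0062)), (0.074, np.float64(-0.0109), np.float64(-0.0062))]
195 stop [ 0.62   -0.4262] [(0.059, np.float64(-0.0105), np.float64(-0.0059)), (0.074, np.float64(-0.0103), np.float64(-0.0059))]
8.455152439941369
8.240352909379055
```

Run:
```python
from plant import arm
o=arm.observe(); print(o["clock"],abs(o["qd"]).max(),o["force"])
print(arm.finish_job())
```

```text
26.475 0.02576592479721846 [-0.51437954 -0.46022228 -1.06063431]
the job is handed in; nothing more can be done
None
```

I carried the tray by its bail to the rubber plate, set it down against the edge stop and let go. I then tipped it about 25° by the grab bar, lowered it gently, let go and handed the job in at 26.5 s of the 56 s allowed.

**Row and stop:** In the last wrist picture both washer tins and the cam touch the fence in one row. The fence's inner face is 10.3 to 11.1 mm from the stop face, where 10 mm means contact. Any gap is therefore under about 1 mm, and the yaw difference is about 0.2°.

**Bystanders:** A side-view difference between the set-down and the end showed no bystander movement outside the area hidden by the arm. I ran no such check for the carry itself.

**Forces:** The wrist force stayed below about 13 N at every reading. I saw only the reading at the end of each move, so the peaks in between were not seen.

**Checks that disagreed:**
- The top and side views put the tins 34 to 38 mm from the fence face, against 33 mm for contact. The calibration is good to about 2 mm, and the closer wrist view shows them touching.
- On the grab bar the gripper read 12 mm for the 14 mm bar, but the grip held throughout.

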